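# Put the seed tin back in its row and nest the terracotta lids on the saucer

## Robot

A 6-joint arm with a two-finger parallel gripper is mounted at the origin on the work surface. World frame = base frame: x ahead of the robot, y to its left, z up, the work surface at z = 0. Lengths are in m, angles in degrees, forces in N, time in s.
With the tool pointing down it reaches from about 0.3 to 0.775 m from the base axis. Payload 14.6 kg.
Tool frame: the origin (TCP) lies on the centre line of the jaws, within the pads' length; the fingertips stand 25 mm ahead of it and the grasp point (between the pads) lies 6 mm ahead of it (ctrl.finger_overhang is the distance from the TCP to the fingertips, in m); z points along the fingers, y is the line along which they close (so a half turn about z gives the same grasp; the last joint's range is limited). The gripper opens to 85 mm and grips with 20 to 120 N. Pads are 22 mm wide; open, the fingers measure 114 mm over their backs; the gripper's body (76 mm by 85 mm) begins 54 mm behind the grasp point. The pads swing forward as they close: fully open they stand 13 mm farther back than shut.
Start: joints at [-70.852, 17.183, 87.147, -0, 75.671, -3.816], TCP at [0.215, -0.506, 0.256] pointing down, gripper open.
Joint ranges: [-173.82, 173.82], [-45.26, 126.66], [13.44, 144.39], [-59.66, 239.66], [0, 175.72], [-146.38, 146.38]. Speed limits (degrees/s): [127.2, 127.2, 147.25, 180, 180, 180].

## Interface

Orientations are given as [roll, pitch, yaw] about the fixed x, y, z axes, in that order (R = Rz(yaw) Ry(pitch) Rx(roll)).
In Python, from bench import ctrl gives the robot as it stands.
- The arm moves only by the tool apply_moves, never from a script. Its argument "targets" is a list of rows, each a list of 4 numbers: the shift along the tool's x, y, z in cm, then the turn about the tool's z in degrees. In form: [[x, y, z, twist], ...]. A call has 1 to 12 rows; each row shifts and turns the commanded pose from where the row before left it, along the tool's axes as they then stand; what a row does not reach is not made up. A row lasts 1/10 s, in which the tool goes at most 50 mm and 8.59 degrees, less where a joint would pass 70% of its speed; a pose out of reach is approached as far as the arm can. A call with a gripper value outside its range is refused whole. "claw" is the closure, from -1 (fully open) to 1 (shut), set as the call begins (left out, the last holds). The fingers move at their own pace and stop on an object; "squeeze" is the grip in N (left out, the last holds). Time passes only in rows, so rows that do not move let the fingers close. It gives the time, the measured TCP pose, the force, the opening and the grip force at its end, in the units of the state.
- ctrl.observe(): the state, without advancing time (a new reading comes with each control period).
- ctrl.capture(name): name is "side" or "top"; returns the picture (420x560x3 uint8, blue, green, red); there is no depth.
- ctrl.camera_params(name): a dict with "intrinsics" (3x3 intrinsics, pixels), "D" ([k1, k2, p1, p2, k3] as OpenCV has them; the pictures are not rectified), "rvec" (rotation vector, rad) and "tvec" (3), from world to camera coordinates, as OpenCV has them. Camera axes: x right, y down, z forward; pixel columns grow to the right and rows downward; lengths in m; the calibration is good to about 2 mm. A picture is of the moment at which its call begins. camera_params takes no time and is no camera call.
- ctrl.finish_job(): hands the job in; it is judged then, once.
The state is a dict: "time_s": time; "joint_pos": joint angles; "qvel": joint speeds; "joint_torque": joint torques, N m; "tcp_pos": TCP position; "tool_rot": TCP orientation; "ft_force": force on the tool from outside, world axes, zero at the start; "torque": the same for the moment, N m; "opening": finger opening in m; "gripper_force": force on a finger pad.
Only numpy, scipy, OpenCV 4.12 (cv2) and the standard library are available. Lean on these libraries where they do the work, as an engineer would, in place of code of your own. Each camera call takes 0.05 s, during which the arm holds its last target. There are 200 camera calls.

## Task

Clear up the potting bench: the red seed tin stands on the blue saucer where the lids belong, so first nudge the blue and the yellow tins in the tray apart and set the red tin upright into the gap between them. Then stack all the terracotta lids on the saucer, upside down, each with its knob standing flat in the bowl of the one below, the pile straight and centred on the saucer. In the end the row is closed up again, the five tins standing side by side in the tray, and everything else on the bench is left as it was.

Things in the scene. Friction and masses are not known exactly. Their poses are not given: they have to be found in the camera images.
- tray: shallow wooden tray for the tin row, fixed to the bench. Origin: centre of its underside; y along the row, x across it. Inside 270 mm (y) by 66 mm (x), floor 6 mm thick, border 16 mm high above the bench and 8 mm thick. At the start the four tins stand touching in it, blue towards +y, and the free length (86 mm) is split between the two ends of the row
- tin_b1: outer blue seed tin, 56 mm (its x) by 46 mm (its y) by 80 mm tall, 0.25 kg, steel-coloured top edge; origin: centre of its underside, z up. Its 56 mm can be spanned by the fingers, in the row too. Starts in the tray, at the +y end of the row, its axes along the tray's
- tin_b2: inner blue seed tin, 56 mm (its x) by 46 mm (its y) by 80 mm tall, 0.25 kg, steel-coloured top edge; origin: centre of its underside, z up. Its 56 mm can be spanned by the fingers, in the row too. Starts in the tray, touching the inner yellow tin
- tin_y1: inner yellow seed tin, 56 mm (its x) by 46 mm (its y) by 80 mm tall, 0.25 kg, steel-coloured top edge; origin: centre of its underside, z up. Its 56 mm can be spanned by the fingers, in the row too. Starts in the tray, touching the inner blue tin
- tin_y2: outer yellow seed tin, 56 mm (its x) by 46 mm (its y) by 80 mm tall, 0.25 kg, steel-coloured top edge; origin: centre of its underside, z up. Its 56 mm can be spanned by the fingers, in the row too. Starts in the tray, at the -y end of the row
- tin_red: red seed tin, 56 mm (its x) by 46 mm (its y) by 80 mm tall, 0.25 kg, steel-coloured top edge; origin: centre of its underside, z up. Its 56 mm can be spanned by the fingers, in the row too. Starts on the saucer, turned at random; either way round is right in the row
- saucer: round blue saucer, fixed to the bench, 112 mm across and 14 mm high. Origin: centre of its underside, on the bench; inner floor 6 mm above the bench, flat for about 42 mm round the axis. Each lid's inner floor, 25 mm above its origin, is flat for about 34 mm round the axis, so the next inverted lid's knob stands in it with about 4 mm play and nested lids sit 25 mm above each other
- lid_a: terracotta domed lid (0.25 kg), upside down on its knob. Origin: centre of the knob's flat end; z up, out of the bowl. Knob 60 mm across, 20 mm long; dome 120 mm across at the rim. Rim top 50 mm above origin; top 14 mm is an upright wall 8 mm thick, its middle 56 mm from the axis, to pinch from above. May be absent (None); 3 to 5 of a-e are present
- lid_b: terracotta domed lid (0.25 kg), upside down on its knob. Origin: centre of the knob's flat end; z up, out of the bowl. Knob 60 mm across, 20 mm long; dome 120 mm across at the rim. Rim top 50 mm above origin; top 14 mm is an upright wall 8 mm thick, its middle 56 mm from the axis, to pinch from above. May be absent (None); 3 to 5 of a-e are present
- lid_c: terracotta domed lid (0.25 kg), upside down on its knob. Origin: centre of the knob's flat end; z up, out of the bowl. Knob 60 mm across, 20 mm long; dome 120 mm across at the rim. Rim top 50 mm above origin; top 14 mm is an upright wall 8 mm thick, its middle 56 mm from the axis, to pinch from above. May be absent (None); 3 to 5 of a-e are present
- lid_d: terracotta domed lid (0.25 kg), upside down on its knob. Origin: centre of the knob's flat end; z up, out of the bowl. Knob 60 mm across, 20 mm long; dome 120 mm across at the rim. Rim top 50 mm above origin; top 14 mm is an upright wall 8 mm thick, its middle 56 mm from the axis, to pinch from above. May be absent (None); 3 to 5 of a-e are present
- lid_e: terracotta domed lid (0.25 kg), upside down on its knob. Origin: centre of the knob's flat end; z up, out of the bowl. Knob 60 mm across, 20 mm long; dome 120 mm across at the rim. Rim top 50 mm above origin; top 14 mm is an upright wall 8 mm thick, its middle 56 mm from the axis, to pinch from above. May be absent (None); 3 to 5 of a-e are present
- twine: bystander: cork-coloured spool, 52 mm across, 55 mm tall; origin: centre of its underside
- labels: bystander: open white box 70 by 110 mm, 50 mm tall; origin: centre of its underside
- trowel: bystander: hand trowel with blue handle and steel blade, 275 mm long, lying along its x beyond the lids
- weeder: bystander: hand tool with orange handle, 220 mm long, lying along its x
There are look-alikes about, which are no part of the job. What is shaped like the tin_b2 but pink or purple is not meant.

How it is judged:
By the outcome, as a careful person would: the job done as asked, in the order asked, and still so for the second after the job is handed in, with the robot touching nothing.
Of lid_a, lid_b, lid_c, lid_d, lid_e only 3 to 5 are there at a start; the rules pass over those that are not, and their reading is None.
At some moment in a run one of tin_red, lid_a, lid_b, lid_c, lid_d, lid_e may be knocked a few centimetres aside while the robot is not near it.
It also fails if it takes over 210 s, if anything falls off the work surface, if the arm or the gripper's body presses on something with over 40 N, if the wrist force passes 120 N, or if a joint passes its speed limit or range.

## Working session

There is one attempt and no reset: what is moved stays moved. The work goes in short steps, Python scripts to look and compute and a tool call to move; the robot and the scene stay as the last step left them, time stands still between calls to the robot, and variables do not carry over. Pictures are saved under pics/ and viewed, at most 14 in all, crops included, and the job is handed in when it is done.

Besides the shell and the picture viewer there is one more tool, called after "Request:" as name(argument=value, ...), one argument or row to a line, values as JSON. apply_moves: Moves the arm, as the interface text tells. Its arguments: {"type":"object","properties":{"targets":{"type":"array"},"claw":{"type":"number"},"squeeze":{"type":"number"}},"required":["targets"]}

```bash
ls; mkdir -p pics
cat > h.py <<'E'
import numpy as np,cv2
from bench import ctrl
def cam(n):
    p=ctrl.camera_params(n);K=np.array(p['intrinsics'],float);D=np.array(p['D'],float)
    R=cv2.Rodrigues(np.array(p['rvec'],float))[0];t=np.array(p['tvec'],float).reshape(3)
    return K,D,R,t
def ray(n,uv,z):
    K,D,R,t=cam(n);uv=np.array(uv,float).reshape(-1,1,2)
    q=cv2.undistortPoints(uv,K,D).reshape(-1,2);d=np.c_[q,np.ones(len(q))]@R;c=-R.T@t
    return c+d*((z-c[2])/d[:,2])[:,None]
def proj(n,P):
    K,D,R,t=cam(n);return cv2.projectPoints(np.array(P,float).reshape(-1,1,3),cv2.Rodrigues(R)[0],t,K,D)[0].reshape(-1,2)
E
python3 - <<'E'
from h import *
for n in('top','side'):
    im=ctrl.capture(n);cv2.imwrite(f'pics/{n}0.png',im)
    K,D,R,t=cam(n);print(n,(-R.T@t).round(3),K[0,0],R[2].round(2))
    print(ray(n,[[0,0],[559,0],[0,419],[559,419]],0).round(2).tolist())
s=ctrl.observe();print(s)
E
```

```text
pics
top [ 0.382 -0.078  1.381] 536.6062456964996 [ 0.12  0.   -0.99]
[[1.18, 0.77, 0.0], [1.19, -0.93, 0.0], [-0.04, 0.67, 0.0], [-0.03, -0.86, 0.0]]
side [ 0.421 -1.307  0.99 ] 502.2686731374708 [ 0.09  0.8  -0.59]
[[-1.58, 3.52, 0.0], [3.26, 2.66, 0.0], [-0.14, -0.67, 0.0], [1.08, -0.83, 0.0]]
{'time_s': 0.1, 'joint_pos': array([-7.08521620e+01,  1.72114389e+01,  8.71769204e+01,  2.01676741e-04,
        7.56692948e+01, -3.81684775e+00]), 'qvel': array([ 0.02030262, -0.05053528, -0.07321119, -0.0265834 , -0.01459779,
       -0.06196025]), 'joint_torque': array([ 8.90841657e-04, -5.44379067e+01, -3.62370515e+01, -1.34118568e-04,
        3.00380430e-03, -4.27967404e-05]), 'tcp_pos': array([ 0.21452009, -0.50624294,  0.25578636]), 'tool_rot': array([-1.79942487e+02, -4.03279350e-03,  2.29646337e+01]), 'ft_force': array([ 0.11676796, -0.23212201,  0.47938707]), 'torque': array([0.00979032, 0.03345743, 0.02605801]), 'gripper_force': 0.0, 'opening': 0.08509355534818348}
```

View pics/top0.png

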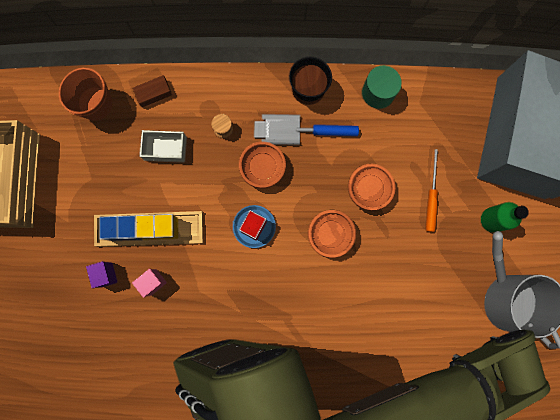

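View pics/side0.png

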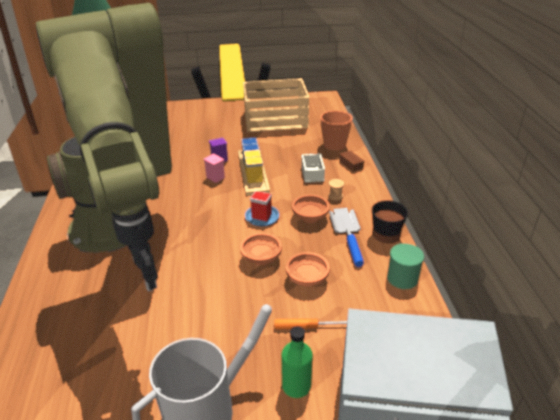

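Top view: tray row at (97–203, 212–245) with blue, blue, yellow, yellow. The red tin is on the saucer at (253,226), and three lids are at (263,165), (372,187) and (333,234). The purple (100,274) and pink (148,283) blocks are look-alikes, and the flowerpot (83,92) is not a lid.

```bash
cat >> h.py <<'E'
RNG={'blue':((100,120,50),(125,255,255)),'yellow':((20,120,90),(35,255,255)),'red':((0,190,90),(4,255,255)),'terra':((5,120,90),(13,215,255))}
def mask(im,c):
    h=cv2.cvtColor(im,cv2.COLOR_BGR2HSV);m=cv2.inRange(h,*[np.array(x) for x in RNG[c]])
    if c=='red': m|=cv2.inRange(h,np.array((174,150,90)),np.array((180,255,255)))
    return m
def circ(P,r=None):
    from scipy.optimize import least_squares
    c0=np.r_[P[:,:2].mean(0),.05]
    f=least_squares(lambda q:np.hypot(*(P[:,:2]-q[:2]).T)-q[2],c0,loss='soft_l1',f_scale=.002);return f.x
E
python3 - <<'E'
from h import *
im=cv2.imread('pics/top0.png');hsv=cv2.cvtColor(im,cv2.COLOR_BGR2HSV)
for p in [(263,165),(248,150),(245,170),(372,187),(310,235),(253,223),(253,230),(240,240),(108,228),(125,228),(145,226),(163,226),(300,200),(220,200)]: print(p,hsv[p[1],p[0]])
for c in ('blue','yellow','red'):
    n,l,st,ce=cv2.connectedComponentsWithStats(mask(im,c))
    for i in range(1,n):
        if st[i,4]>60: print(c,st[i],ce[i].round(1),ray('top',ce[i],.086)[0].round(3))
a=cv2.resize(im[200:300,80:290],None,fx=3.8,fy=3.8,interpolation=cv2.INTER_CUBIC);cv2.imwrite('pics/crop1.png',a)
E
```

```text
(263, 165) [ 10 196 191]
(248, 150) [ 10 200  51]
(245, 170) [ 10 194 147]
(372, 187) [ 10 189 216]
(310, 235) [ 10 190 216]
(253, 223) [  1 241 198]
(253, 230) [  2 235 189]
(240, 240) [104 149  89]
(108, 228) [108 200 138]
(125, 228) [108 193 140]
(145, 226) [ 24 255 233]
(163, 226) [ 24 255 234]
(300, 200) [ 11 185 161]
(220, 200) [ 13 192 157]
blue [313 125  46  11 454] [335.6 130. ] [ 0.736 -0.222  0.086]
blue [233 205  42  43 816] [253.5 226.4] [ 0.493 -0.021  0.086]
blue [100 217  16  21 329] [107.5 226.9] [0.488 0.341 0.086]
blue [118 216  17  21 338] [126.2 226.3] [0.49  0.293 0.086]
yellow [136 215  17  23 346] [144.4 226. ] [0.492 0.247 0.086]
yellow [155 215  18  22 373] [163.  225.5] [0.494 0.201 0.086]
red [241 211  23  26 346] [251.9 223.9] [ 0.5   -0.017  0.086]
```

View pics/crop1.png

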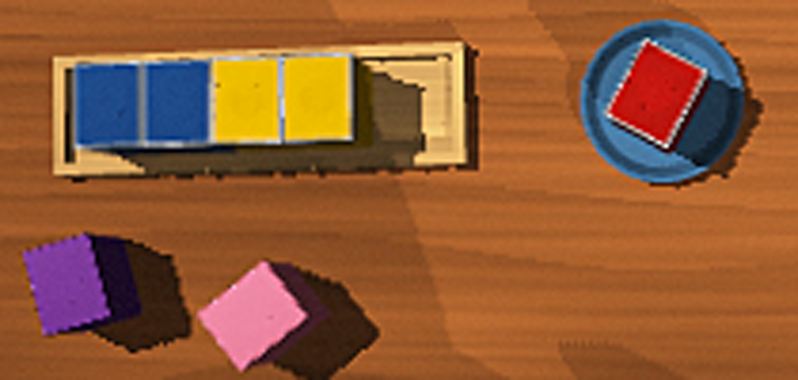

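The crop shows the row blue, blue, yellow, yellow in the tray, with the free end on the -y (right) side. The purple (98,275) and pink (147,283) blocks stand outside the tray and are not meant. Red tin corners are at about (250,210), (266,218), (255,239) and (239,230).

Run:
```python
from h import *
im=cv2.imread('pics/top0.png')
off=np.array([80,200]);C=lambda L:np.array(L)/3.8+off-.37
P=ray('top',C([(52,58),(468,42),(468,165),(55,178)]),.016);print('tray',P.round(4)[:,:2].tolist(),P.mean(0).round(4))
Q=ray('top',C([(645,38),(708,70),(665,150),(605,115)]),.086);print('red',Q.round(4)[:,:2].tolist(),Q.mean(0).round(4))
m=mask(im,'red');cs=max(cv2.findContours(m,0,2)[0],key=cv2.contourArea)
W=ray('top',cs.reshape(-1,2),.086)[:,:2]*1000;print('rect mm',cv2.minAreaRect(W.astype(np.float32)))
Y=ray('top',C([(75,66),(74,147),(354,57),(353,141)]),.086);print('row ends',Y.round(4)[:,:2].tolist())
b=ray('top',np.argwhere(cv2.inRange(cv2.cvtColor(im,cv2.COLOR_BGR2HSV),(95,110,40),(118,255,255))[195:255,225:285]>0)[:,::-1]+[225,195],.012)
# saucer outline
mm=cv2.inRange(cv2.cvtColor(im,cv2.COLOR_BGR2HSV),(95,110,30),(118,255,255));mm[:195]=0;mm[255:]=0;mm[:,:220]=0;mm[:,290:]=0
c=max(cv2.findContours(cv2.morphologyEx(mm,3,np.ones((3,3))),0,1)[0],key=cv2.contourArea);h=cv2.convexHull(c).reshape(-1,2)
S=ray('top',h,.012);print('saucer',circ(S).round(4))
g=im[120:275,220:420];cv2.imwrite('pics/crop2.png',cv2.resize(g,None,fx=3.8,fy=3.8,interpolation=cv2.INTER_CUBIC))
```

```text
tray [[0.5251, 0.4035], [0.5389, 0.1132], [0.4556, 0.1112], [0.4425, 0.3976]] [0.4905 0.2564 0.016 ]
red [[0.5344, -0.0104], [0.5141, -0.051], [0.4628, -0.0242], [0.4847, 0.0144]] [ 0.499  -0.0178  0.086 ]
rect mm ((499.654052734375, -17.20503807067871), (39.97951889038086, 51.01152038574219), 62.26921081542969)
row ends [[0.5127, 0.3628], [0.4597, 0.3611], [0.5204, 0.1771], [0.4663, 0.1762]]
saucer [ 0.5009 -0.0182  0.0543]
```

View pics/crop2.png

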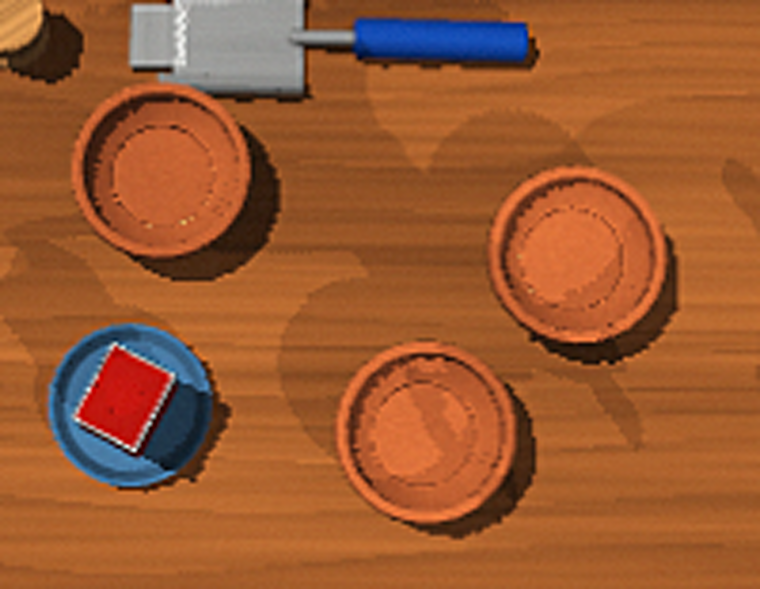

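Lids 1–3 show clearly in the crop at about (262,164), (372,187) and (332,234). The tray is turned about 2.5°. The row's free gaps are about 30 mm at +y and 56 mm at -y. First I'll open the gap, starting with y1.

```bash
cat >> h.py <<'E'
def go(x,y,z,yaw):
    s=ctrl.observe();w=s['tool_rot'][2];d=(yaw-w+180)%360-180
    R=cv2.Rodrigues(np.array([0,0,np.radians(yaw)]))[0]@np.diag([1,-1,-1.]);p=np.array([x,y,z])-s['tcp_pos']
    print('t',round(s['time_s'],2),'twist',round(-d,2),'then shift cm',(R.T@p*100).round(2),'rot',s['tool_rot'].round(1),'pos',s['tcp_pos'].round(4))
E
python3 -c "
from h import *
go(.4912,.2464,.18,92.5)"
```

```text
t 0.1 twist -69.54 then shift cm [73.99 30.92  7.58] rot [-179.9   -0.    23. ] pos [ 0.2145 -0.5062  0.2558]
```

Request:
apply_moves(
  targets=[
    [0,0,0,-7.73],
    [0,0,0,-7.73],
    [0,0,0,-7.73],
    [0,0,0,-7.73],
    [0,0,0,-7.73],
    [0,0,0,-7.73],
    [0,0,0,-7.73],
    [0,0,0,-7.73],
    [0,0,0,-7.7],
    [3,1.25,0,0],
    [3,1.25,0,0],
    [3,1.25,0,0],
  ],
  claw=-1,
  squeeze=30,
)

```text
time_s: 1.3
tcp_pos: [0.2482, -0.4136, 0.2558]
tool_rot: [-180.0, -0.0, 92.5]
ft_force: [-0.1, -0.9, 0.1]
opening: 0.0854
gripper_force: 0.0
```

Request:
apply_moves(
  targets=[
    [3.2,1.35,0,0],
    [3.2,1.35,0,0],
    [3.2,1.35,0,0],
    [3.2,1.35,0,0],
    [3.2,1.35,0,0],
    [3.2,1.35,0,0],
    [3.2,1.35,0,0],
    [3.2,1.35,0,0],
    [3.2,1.35,0,0],
    [3.2,1.35,0,0],
    [3.2,1.35,0,0],
    [3.2,1.35,0,0],
  ],
)

```text
time_s: 2.5
tcp_pos: [0.3933, -0.0227, 0.2562]
tool_rot: [-180.0, 0.0, 92.5]
ft_force: [0.1, -0.8, -0.4]
opening: 0.0857
gripper_force: 0.0
```

Request:
apply_moves(
  targets=[
    [3.2,1.35,0,0],
    [3.2,1.35,0,0],
    [3.2,1.35,0,0],
    [3.2,1.35,0,0],
    [3.2,1.35,0,0],
    [3.2,1.35,0,0],
    [3.2,1.35,0,0],
    [3.2,1.35,0,0],
    [0,0,0,0],
    [0,0,0,0],
  ],
)

```text
time_s: 3.5
tcp_pos: [0.4896, 0.2365, 0.2556]
tool_rot: [-179.9, 0.0, 92.6]
ft_force: [1.0, 0.2, -0.8]
opening: 0.0855
gripper_force: 0.0
```

```bash
python3 -c "
from h import *
go(.4912,.2464,.075,92.5)
cv2.imwrite('pics/top1.png',ctrl.capture('top'))"
```

```text
t 3.5 twist 0.07 then shift cm [ 0.98  0.2  18.06] rot [-179.9    0.    92.6] pos [0.4896 0.2365 0.2556]
```

View pics/top1.png

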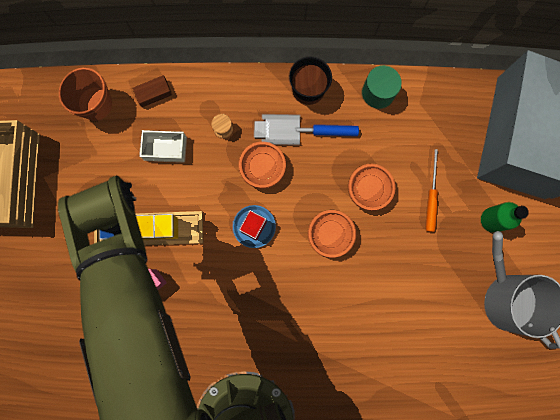

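The area the arm used to hide is clear, so there are exactly three lids: (263,165), (372,187) and (333,234). Next I go down onto y1.

Request:
apply_moves(
  targets=[
    [0.98,0.2,2,0],
    [0,0,2.5,0],
    [0,0,2.5,0],
    [0,0,2.5,0],
    [0,0,2.5,0],
    [0,0,2.5,0],
    [0,0,2,0],
    [0,0,1.5,0],
    [0,0,0,0],
  ],
)

```text
time_s: 4.45
tcp_pos: [0.4908, 0.2452, 0.0749]
tool_rot: [-179.9, 0.1, 92.5]
ft_force: [0.0, -0.1, 0.2]
opening: 0.085
gripper_force: 0.0
```

Request:
apply_moves(
  targets=[
    [0,0,0,0],
    [0,0,0,0],
    [0,0,0,0],
    [0,0,0,0],
    [0,0,0,0],
    [0,0,0,0],
  ],
  claw=0.6,
  squeeze=30,
)

```text
time_s: 5.05
tcp_pos: [0.492, 0.2464, 0.0776]
tool_rot: [179.9, -0.0, 92.5]
ft_force: [-0.2, -1.8, 6.3]
opening: 0.0557
gripper_force: 33.2
```

Request:
apply_moves(
  targets=[
    [-0.4,0,0,0],
    [-0.5,0,0,0],
    [-0.5,0,0,0],
    [-0.5,0,0,0],
    [-0.5,0,0,0],
    [-0.5,0,0,0],
    [-0.5,0,0,0],
    [-0.5,0,0,0],
    [-0.5,0,0,0],
    [0,0,0,0],
    [0,0,0,0],
  ],
)

```text
time_s: 6.15
tcp_pos: [0.4944, 0.2025, 0.0779]
tool_rot: [179.8, -0.1, 92.5]
ft_force: [0.9, 1.3, 9.6]
opening: 0.0555
gripper_force: 34.8
```

Request:
apply_moves(
  targets=[
    [0,0,0,0],
    [0,0,0,0],
    [0,0,0,0],
    [0,0,0,0],
    [0,0,-1.5,0],
    [0,0,-2,0],
    [0,0,-2.5,0],
  ],
  claw=-1,
)

```text
time_s: 6.85
tcp_pos: [0.4929, 0.2021, 0.1363]
tool_rot: [-179.9, 0.0, 92.5]
ft_force: [-0.6, 0.9, 0.6]
opening: 0.0854
gripper_force: 0.0
```

```bash
python3 -c "
from h import *
go(.4888,.2924,.075,92.5)"
```

```text
t 6.85 twist 0.0 then shift cm [ 9.04 -0.02  6.13] rot [-179.9    0.    92.5] pos [0.4929 0.2021 0.1363]
```

Request:
apply_moves(
  targets=[
    [3,0,0,0],
    [3,0,0,0],
    [3,0.05,0,0],
    [0,0,0,0],
    [0,0,2,0],
    [0,0,2.1,0],
    [0,0,2,0],
    [0,0,0,0],
    [0,0,0,0],
  ],
)

```text
time_s: 7.75
tcp_pos: [0.4901, 0.2919, 0.0757]
tool_rot: [-180.0, 0.0, 92.5]
ft_force: [-0.4, 0.5, -0.3]
opening: 0.0857
gripper_force: 0.0
```

Request:
apply_moves(
  targets=[
    [0,0,0,0],
    [0,0,0,0],
    [0,0,0,0],
    [0,0,0,0],
    [0,0,0,0],
    [0,0,0,0],
  ],
  claw=0.6,
)

```text
time_s: 8.35
tcp_pos: [0.4904, 0.2923, 0.0764]
tool_rot: [179.9, -0.0, 92.5]
ft_force: [-0.6, -0.8, 6.2]
opening: 0.0555
gripper_force: 33.1
```

Request:
apply_moves(
  targets=[
    [0.5,0,0,0],
    [0.5,0,0,0],
    [0.5,0,0,0],
    [0.5,0,0,0],
    [0,0,0,0],
    [0,0,0,0],
  ],
)

```text
time_s: 8.95
tcp_pos: [0.4898, 0.3125, 0.0766]
tool_rot: [179.9, -0.1, 92.5]
ft_force: [0.9, -0.2, 6.1]
opening: 0.0554
gripper_force: 34.0
```

Request:
apply_moves(
  targets=[
    [0,0,0,0],
    [0,0,0,0],
    [0,0,0,0],
    [0,0,0,0],
    [0,0,-2,0],
    [0,0,-3,0],
    [0,0,-3,0],
    [0,0,-3,0],
  ],
  claw=-1,
)

```text
time_s: 9.75
tcp_pos: [0.4889, 0.3121, 0.1864]
tool_rot: [-180.0, 0.0, 92.5]
ft_force: [-0.7, 0.4, -0.5]
opening: 0.0853
gripper_force: 0.0
```

```bash
python3 -c "
from h import *
go(.499,-.017,.20,62.5)"
```

```text
t 9.75 twist 30.0 then shift cm [-28.72  16.09  -1.36] rot [-180.     0.    92.5] pos [0.4889 0.3121 0.1864]
```

Run:
```python
from h import *
im=ctrl.capture('top');m=mask(im,'red');c=max(cv2.findContours(m,0,2)[0],key=cv2.contourArea)
print(cv2.minAreaRect((ray('top',c.reshape(-1,2),.086)[:,:2]*1000).astype(np.float32)))
go(.4993,-.0175,.1864,62.3)
```

```text
((499.654052734375, -17.20503807067871), (39.97951889038086, 51.01152038574219), 62.26921081542969)
t 9.8 twist 30.21 then shift cm [-28.84  16.15   0.53] rot [179.7  -0.2  92.5] pos [0.4903 0.3129 0.1917]
```

Request:
apply_moves(
  targets=[
    [0,0,0,7.55],
    [0,0,0,7.55],
    [0,0,0,7.55],
    [0,0,0,7.55],
    [-3.2,1.79,0,0],
    [-3.2,1.79,0,0],
    [-3.2,1.79,0,0],
    [-3.2,1.79,0,0],
    [-3.2,1.79,0,0],
    [-3.2,1.79,0,0],
    [-3.2,1.79,0,0],
    [-3.2,1.79,0,0],
  ],
)

```text
time_s: 11.0
tcp_pos: [0.4967, 0.0175, 0.1852]
tool_rot: [180.0, -0.0, 62.3]
ft_force: [0.9, 0.4, -0.2]
opening: 0.0851
gripper_force: 0.0
```

Request:
apply_moves(
  targets=[
    [-3.2,1.79,0,0],
    [0,0,0,0],
    [0,0,0,0],
  ],
)

```text
time_s: 11.3
tcp_pos: [0.4978, -0.0181, 0.1851]
tool_rot: [-180.0, -0.0, 62.2]
ft_force: [-0.7, 0.1, -0.5]
opening: 0.0857
gripper_force: 0.0
```

Run:
```python
from h import *
go(.4993,-.0175,.075,62.3)
```

```text
t 11.3 twist -0.08 then shift cm [ 0.12  0.11 11.01] rot [-180.    -0.    62.2] pos [ 0.4978 -0.0181  0.1851]
```

Request:
apply_moves(
  targets=[
    [0.1,0.1,2,0],
    [0,0,2.5,0],
    [0,0,2.5,0],
    [0,0,2,0],
    [0,0,2,0],
    [0,0,0,0],
    [0,0,0,0],
  ],
)

```text
time_s: 12.0
tcp_pos: [0.4993, -0.0165, 0.0756]
tool_rot: [-180.0, 0.0, 62.4]
ft_force: [0.1, -0.2, 0.5]
opening: 0.0851
gripper_force: 0.0
```

Request:
apply_moves(
  targets=[
    [0,0,0,0],
    [0,0,0,0],
    [0,0,0,0],
    [0,0,0,0],
    [0,0,0,0],
    [0,0,0,0],
  ],
  claw=0.6,
  squeeze=40,
)

```text
time_s: 12.6
tcp_pos: [0.4997, -0.0172, 0.0763]
tool_rot: [179.9, -0.0, 62.3]
ft_force: [-1.6, 2.3, 6.0]
opening: 0.0557
gripper_force: 43.1
```

Request:
apply_moves(
  targets=[
    [0,0,-1,0],
    [0,0,-2,0],
    [0,0,-2.5,0],
    [0,0,-2.5,0],
    [0,0,-2.5,0],
    [0,0,-2,0],
    [0,0,0,-7.55],
    [0,0,0,-7.55],
    [0,0,0,-7.55],
    [0,0,0,-7.55],
    [0,0,0,0],
  ],
)

```text
time_s: 13.7
tcp_pos: [0.499, -0.0173, 0.2008]
tool_rot: [180.0, 0.0, 92.6]
ft_force: [-0.2, -0.5, -3.5]
opening: 0.0556
gripper_force: 43.7
```

Run:
```python
from h import *
# tins' gap, from the top view
im=ctrl.capture('top');cv2.imwrite('pics/top2.png',im)
for c in ('blue','yellow'):
    n,l,st,ce=cv2.connectedComponentsWithStats(mask(im,c))
    for i in range(1,n):
        if st[i,4]>150: print(c,st[i],ray('top',ce[i],.086)[0].round(4))
print(ctrl.observe()['tcp_pos'],ctrl.observe()['tool_rot'])
```

```text
blue [313 125  46  11 455] [ 0.736  -0.2218  0.086 ]
blue [ 93 217  16  21 318] [0.4888 0.3585 0.086 ]
blue [111 216  17  21 353] [0.4911 0.3114 0.086 ]
yellow [170 213  17  22 354] [0.4981 0.1631 0.086 ]
yellow [151 214  18  22 366] [0.4948 0.2093 0.086 ]
[ 0.49905623 -0.01730241  0.20072484] [1.79994305e+02 2.47992788e-03 9.23426156e+01]
```

Run:
```python
from h import *
go(.4925,.2602,.077,92.5)
```

```text
t 13.75 twist -0.16 then shift cm [27.75  0.56 12.37] rot [180.    0.   92.3] pos [ 0.4991 -0.0173  0.2007]
```

Request:
apply_moves(
  targets=[
    [2,0,0,0],
    [3,0.05,0,0],
    [3,0.05,0,0],
    [3,0.05,0,0],
    [3,0.05,0,0],
    [3,0.05,0,0],
    [3,0.05,0,0],
    [3,0.05,0,0],
    [3,0.05,0,0],
    [1.7,0.05,0,0],
    [0,0,0,0],
    [0,0,0,0],
  ],
)

```text
time_s: 14.95
tcp_pos: [0.4916, 0.2592, 0.2002]
tool_rot: [-180.0, 0.0, 92.4]
ft_force: [-0.4, 0.3, -2.3]
opening: 0.0558
gripper_force: 43.6
```

Run:
```python
from h import *
go(.4925,.2602,.077,92.5)
im=ctrl.capture('side');cv2.imwrite('pics/side1.png',cv2.resize(im[110:230,180:340],None,fx=5,fy=5,interpolation=cv2.INTER_CUBIC))
```

```text
t 14.95 twist -0.07 then shift cm [ 0.1   0.1  12.32] rot [-180.     0.    92.4] pos [0.4916 0.2592 0.2002]
```

View pics/side1.png

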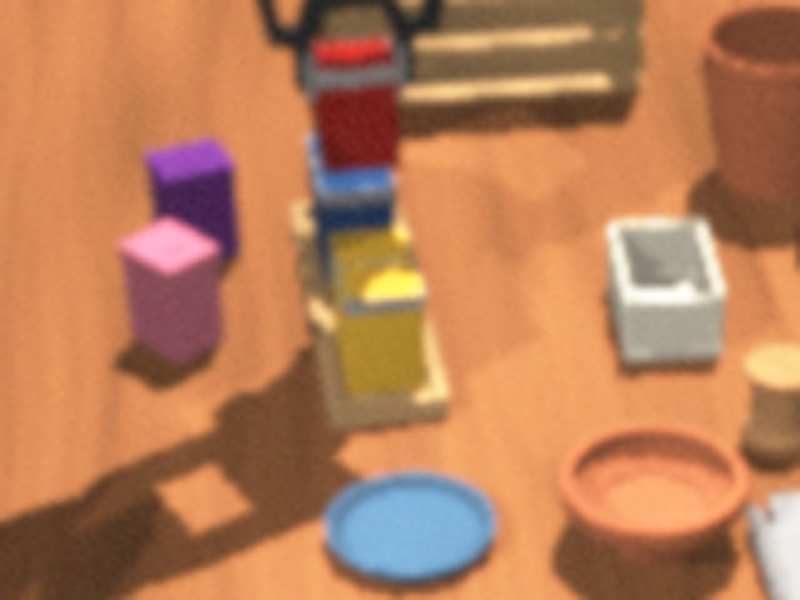

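The side view shows the red tin held upright over the gap between the blue pair (crop (350,180)) and the yellow pair (crop (380,260)). The saucer is now empty. I'll lower it and watch the force.

Request:
apply_moves(
  targets=[
    [0.1,0.1,1.5,0],
    [0,0,2,0],
    [0,0,2,0],
    [0,0,0.5,0],
    [0,0,0.7,0],
    [0,0,0.7,0],
    [0,0,0.7,0],
    [0,0,0,0],
  ],
)

```text
time_s: 15.8
tcp_pos: [0.4923, 0.2605, 0.1186]
tool_rot: [-179.9, 0.0, 92.5]
ft_force: [0.6, -0.3, -3.4]
opening: 0.0557
gripper_force: 43.5
```

Request:
apply_moves(
  targets=[
    [0,0,0.7,0],
    [0,0,0.7,0],
    [0,0,0.7,0],
    [0,0,0.7,0],
    [0,0,0.7,0],
    [0,0,0.4,0],
    [0,0,0.2,0],
    [0,0,0,0],
  ],
)

```text
time_s: 16.6
tcp_pos: [0.4925, 0.2607, 0.0781]
tool_rot: [-180.0, 0.0, 92.5]
ft_force: [-0.1, 0.3, -3.4]
opening: 0.0552
gripper_force: 43.6
```

Request:
apply_moves(
  targets=[
    [0,0,0.15,0],
    [0,0,0,0],
  ],
)

```text
time_s: 16.8
tcp_pos: [0.4926, 0.2607, 0.0769]
tool_rot: [180.0, -0.0, 92.5]
ft_force: [0.3, -0.0, -3.2]
opening: 0.0554
gripper_force: 43.6
```

Request:
apply_moves(
  targets=[
    [0,0,0,0],
    [0,0,0,0],
    [0,0,0,0],
    [0,0,0,0],
    [0,0,-2,0],
    [0,0,-2,0],
    [0,0,-2,0],
    [0,0,0,0],
  ],
  claw=-1,
)

```text
time_s: 17.6
tcp_pos: [0.4936, 0.2611, 0.1394]
tool_rot: [179.8, -0.1, 92.5]
ft_force: [0.4, -0.4, -1.1]
opening: 0.0856
gripper_force: 0.0
```

Run:
```python
from h import *
go(.4965,.160,.075,92.5)
```

```text
t 17.6 twist 0.01 then shift cm [-10.12  -0.15   6.44] rot [ 1.798e+02 -1.000e-01  9.250e+01] pos [0.4936 0.2611 0.1394]
```

Request:
apply_moves(
  targets=[
    [-3,0,0,0],
    [-3,0,0,0],
    [-3,-0.1,0,0],
    [-1.1,0,0,0],
    [0,0,2,0],
    [0,0,2,0],
    [0,0,2.3,0],
    [0,0,0,0],
    [0,0,0,0],
  ],
)

```text
time_s: 18.5
tcp_pos: [0.496, 0.1601, 0.0739]
tool_rot: [-180.0, 0.0, 92.5]
ft_force: [0.4, 0.2, 0.5]
opening: 0.0853
gripper_force: 0.0
```

Request:
apply_moves(
  targets=[
    [0,0,0,0],
    [0,0,0,0],
    [0,0,0,0],
    [0,0,0,0],
    [0,0,0,0],
    [0,0,0,0],
  ],
  claw=0.6,
  squeeze=40,
)

```text
time_s: 19.1
tcp_pos: [0.4965, 0.1599, 0.0748]
tool_rot: [179.9, -0.0, 92.5]
ft_force: [0.2, 0.9, 5.9]
opening: 0.0554
gripper_force: 42.0
```

Request:
apply_moves(
  targets=[
    [0.3,0,0,0],
    [0.3,0,0,0],
    [0.3,0,0,0],
    [0.2,0,0,0],
    [0.2,0,0,0],
    [0.2,0,0,0],
    [0,0,0,0],
    [0,0,0,0],
  ],
)

```text
time_s: 19.9
tcp_pos: [0.496, 0.1742, 0.0749]
tool_rot: [179.9, 0.0, 92.5]
ft_force: [0.4, -7.0, 7.6]
opening: 0.0556
gripper_force: 42.0
```

Request:
apply_moves(
  targets=[
    [0,0,0,0],
    [0,0,0,0],
    [0,0,0,0],
    [0,0,0,0],
    [0,0,-2,0],
    [0,0,-3,0],
    [0,0,-3,0],
    [0,0,-3,0],
    [0,-3,0,0],
    [0,-3,0,0],
    [0,-3,0,0],
    [0,-3,0,0],
  ],
  claw=-1,
)

```text
time_s: 21.1
tcp_pos: [0.3742, 0.1694, 0.1837]
tool_rot: [-180.0, -0.0, 92.5]
ft_force: [1.4, 0.5, -0.1]
opening: 0.0857
gripper_force: 0.0
```

Run:
```python
from h import *
im=ctrl.capture('top');cv2.imwrite('pics/c3.png',cv2.resize(im[195:260,85:285],None,fx=4,fy=4,interpolation=cv2.INTER_CUBIC))
for c in ('blue','yellow','red'):
    n,l,st,ce=cv2.connectedComponentsWithStats(mask(im,c))
    for i in range(1,n):
        if st[i,4]>150: print(c,st[i],ray('top',ce[i],.086)[0].round(4))
```

```text
blue [313 125  46  11 457] [ 0.736  -0.2217  0.086 ]
blue [ 233  205   43   43 1407] [ 0.494  -0.0219  0.086 ]
blue [ 92 217  16  21 323] [0.4886 0.3613 0.086 ]
blue [110 216  16  21 335] [0.4908 0.3151 0.086 ]
yellow [146 215  17  22 363] [0.494  0.2232 0.086 ]
yellow [165 214  17  22 350] [0.4964 0.1772 0.086 ]
red [128 215  16  21 327] [0.4932 0.2693 0.086 ]
```

View pics/c3.png

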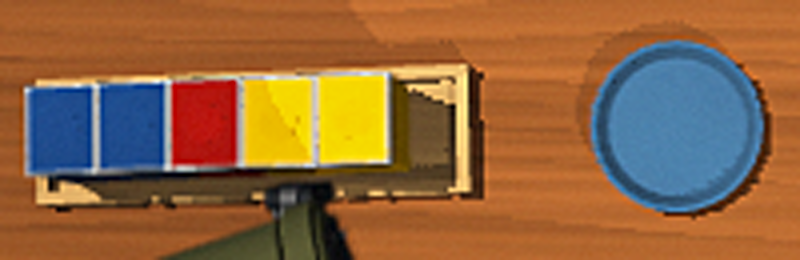

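The row is closed: blue, blue, red, yellow, yellow, spaced 46 mm apart, and the saucer is clear. Next I measure the saucer and lids.

```bash
cat >> h.py <<'E'
def rim(im,uv,z=.043,r=.06,zc=None):
    """circle from radial edge points about a guess pixel; outline cast on z"""
    c=ray('top',uv,z)[0];L=cv2.GaussianBlur(cv2.cvtColor(im,cv2.COLOR_BGR2LAB),(3,3),0).astype(np.float32)
    for it in range(4):
        a=np.radians(np.arange(0,360,4));rr=np.arange(r-.014,r+.014,.0007) if it<1 else np.arange(r-.007,r+.007,.0005)
        P=np.stack([c[0]+np.cos(a)[:,None]*rr,c[1]+np.sin(a)[:,None]*rr,np.full((len(a),len(rr)),z)],-1)
        q=proj('top',P).reshape(len(a),len(rr),2).astype(np.float32)
        S=cv2.remap(L,q[...,0],q[...,1],cv2.INTER_LINEAR)
        g=np.linalg.norm(S[:,6:]-S[:,:-6],axis=2)
        e=rr[3:-3][g.argmax(1)];E=np.c_[c[0]+np.cos(a)*e,c[1]+np.sin(a)*e]
        f=circ(E);c=np.r_[f[:2],z]
    res=np.abs(np.hypot(*(E-f[:2]).T)-f[2]);return f,np.median(res)
E
python3 - <<'E'
from h import *
im=ctrl.capture('top')
f,s=rim(im,(254,226),.012,.056);print('saucer',f.round(4),s.round(4))
for p in [(262.4,164.7),(372,186.8),(332.3,233.7)]:
    f,s=rim(im,p);print('lid',f.round(4),s.round(4),'R',np.hypot(f[0],f[1]).round(3))
print(rim(im,(372,186.8),.05)[0].round(4))
E
```

```text
saucer [ 0.5006 -0.0183  0.0556] 0.0005
lid [ 0.6539 -0.0415  0.0564] 0.0009 R 0.655
lid [ 0.5976 -0.3192  0.0562] 0.0008 R 0.677
lid [ 0.4791 -0.2184  0.0561] 0.0007 R 0.527
[ 0.5964 -0.3178  0.0559]
```

Run:
```python
from h import *
im=ctrl.capture('top');L=cv2.cvtColor(im,cv2.COLOR_BGR2LAB).astype(np.float32)
for c in [(.6539,-.0415),(.5976,-.3192)]:
  for z in (.05,):
    rr=np.arange(.044,.068,.001);a=np.radians(np.arange(0,360,45))
    P=np.stack([c[0]+np.cos(a)[:,None]*rr,c[1]+np.sin(a)[:,None]*rr,np.full((8,len(rr)),z)],-1)
    q=proj('top',P).reshape(8,-1,2).astype(np.float32);S=cv2.remap(L,q[...,0],q[...,1],1)[...,0].astype(int)
    print(np.vstack([(rr*1000).round().astype(int),S]))
```

```text
[[ 44  45  46  47  48  49  50  51  52  53  54  55  56  57  58  59  60  61
   62  63  64  65  66  67  68]
 [136 132 111  84  59  57  56  63  81  98 123 148 165 161 158 154 151 148
  151 153 150 140 130  93  50]
 [133 119 100  85  78  74  71  68  64  64  76  95 122 142 154 160 160 154
  146 134 122 114 109 107 108]
 [120 105  92  82  72  68  66  64  56  48  62  93 123 136 151 159 162 165
  147 128 115 110 104 105 106]
 [128 128 128 122 117 111 102  89  81  80 107 135 151 159 157 150 139 116
  102 101 114 119 122 123 121]
 [128 129 126 124 122 122 122 133 145 154 157 160 146 126 106  79  54  46
   48  49  47  46  47  48  49]
 [136 133 133 135 139 144 150 155 158 159 154 139 116  85  62  48  44  47
   51  53  53  54  54  54  52]
 [134 132 133 136 140 147 153 157 159 159 151 142 114  71  36  41  47  50
   51  52  53  53  52  50  49]
 [147 148 147 134 120 106 112 132 149 161 160 156 151 146 138 133 132 132
  131 129 126 116  93  64  38]]
[[ 44  45  46  47  48  49  50  51  52  53  54  55  56  57  58  59  60  61
   62  63  64  65  66  67  68]
 [139 138 139 140 138 130 124 100  72  58  82 107 127 145 163 158 153 143
  128 113 105  99  95  95  95]
 [140 139 132 116  90  67  69  71  72  71  76  87 104 129 148 160 162 158
  150 137 118 107 104 106 105]
 [139 128 125 125 125 115 106  92  75  60  84 107 129 146 161 156 150 139
  122 106  99  94  92  97 101]
 [123 117 115 113 109 105 103 107 115 128 141 152 160 160 147 124  98  82
   92 110 131 139 133 129 128]
 [129 128 124 120 126 133 141 148 154 159 163 154 103  56  41  43  44  47
   50  51  53  54  52  51  51]
 [130 128 127 126 133 145 154 158 157 151 142 118  85  61  51  54  57  59
   60  60  59  57  54  53  49]
 [129 117 103  94 102 109 124 142 160 153 148 134 113  92  75  60  49  48
   48  65  88 109 123 136 141]
 [140 140 132 117  98  77  78  92 114 140 150 153 152 149 144 140 135 132
  132 131 130 129 128 127 127]]
```

```bash
cat >> h.py <<'E'
def rim2(im,c,z=.05,cl=(.382,-.078)):
    from scipy.optimize import least_squares
    L=cv2.GaussianBlur(cv2.cvtColor(im,cv2.COLOR_BGR2LAB),(3,3),0)[...,0].astype(np.float32)
    c=np.array(c[:2],float);n0=np.arctan2(c[1]-cl[1],c[0]-cl[0])
    for it in range(6):
        E=[];r0=[]
        for d in np.radians(np.arange(-180,180,4)):
            far=abs(d)<1.45
            if not far and abs(d)<1.7: continue
            R,sg=(.060,-1) if far else (.052,1)
            w=.006 if it<2 else .004
            rr=np.arange(R-w,R+w,.0004);a=n0+d
            P=np.c_[c[0]+np.cos(a)*rr,c[1]+np.sin(a)*rr,np.full(len(rr),z)]
            q=proj('top',P).astype(np.float32)[None];s=cv2.remap(L,q[...,0],q[...,1],1)[0]
            g=(s[5:]-s[:-5])*sg;k=g.argmax()
            if g[k]>12:E.append([c[0]+np.cos(a)*(rr[k]+.001),c[1]+np.sin(a)*(rr[k]+.001)]);r0.append(R)
        E=np.array(E);r0=np.array(r0)
        f=least_squares(lambda q:np.hypot(*(E-q).T)-r0,c,loss='soft_l1',f_scale=.001);c=f.x
    res=np.hypot(*(E-c).T)-r0
    return c,len(E),np.median(np.abs(res)),np.median(res[r0>.055]),np.median(res[r0<.055])
E
python3 - <<'E'
from h import *
im=ctrl.capture('top')
for p in [(262.4,164.7),(372,186.8),(332.3,233.7)]:
    c=ray('top',p,.05)[0];r=rim2(im,c);print(c.round(4),r[0].round(4),np.round(r[1:],4))
    r=rim2(im,c+[.003,-.002,0]);print('   ',r[0].round(4),np.round(r[1:],4))
E
```

```text
[ 0.6532 -0.0397  0.05  ] [ 0.6541 -0.0381] [ 5.6e+01  3.0e-04 -2.0e-04 -2.0e-04]
    [ 0.6541 -0.0381] [ 5.5e+01  2.0e-04 -2.0e-04 -2.0e-04]
[ 0.5994 -0.3172  0.05  ] [ 0.5997 -0.3157] [ 6.5e+01  6.0e-04 -4.0e-04 -3.0e-04]
    [ 0.5997 -0.3157] [ 6.4e+01  5.0e-04 -5.0e-04 -3.0e-04]
[ 0.48   -0.2159  0.05  ] [ 0.4807 -0.2136] [ 7.1e+01  6.0e-04 -4.0e-04 -2.0e-04]
    [ 0.4806 -0.2137] [ 7.1e+01  5.0e-04 -4.0e-04 -1.0e-04]
```

The rim fits are consistent: radii match within 0.5 mm, with lids at (.654,-.038), (.600,-.316) and (.481,-.214). I'll take the nearest lid first, pinched on its -x wall with yaw 90.

Run:
```python
from h import *
go(.5981,-.0381,.10,90)
```

```text
t 21.3 twist 2.53 then shift cm [-20.78  22.26   8.42] rot [179.9  -0.   92.5] pos [0.3755 0.1697 0.1842]
```

Request:
apply_moves(
  targets=[
    [0,0,0,2.5],
    [-2.1,2.24,0,0],
    [-2.1,2.24,0,0],
    [-2.1,2.24,0,0],
    [-2.1,2.24,0,0],
    [-2.1,2.24,0,0],
    [-2.1,2.24,0,0],
    [-2.1,2.24,0,0],
    [-2.1,2.24,0,0],
    [-2.1,2.24,0,0],
    [-2.0,2.24,0,0],
    [0,0,0,0],
  ],
  claw=0.18,
  squeeze=70,
)

```text
time_s: 22.5
tcp_pos: [0.6015, -0.0421, 0.1828]
tool_rot: [-180.0, 0.0, 89.9]
ft_force: [-0.8, -0.3, -0.6]
opening: 0.0353
gripper_force: 0.0
```

Run:
```python
from h import *
go(.5981,-.0381,.061,90)
print(ctrl.observe()['opening'])
```

```text
t 22.5 twist -0.14 then shift cm [ 0.4  -0.34 12.18] rot [-180.     0.    89.9] pos [ 0.6015 -0.0421  0.1828]
0.035321435584929305
```

Request:
apply_moves(
  targets=[
    [0.4,-0.3,0,0],
    [0,0,2.5,0],
    [0,0,2.5,0],
    [0,0,2.5,0],
    [0,0,1.5,0],
    [0,0,1,0],
    [0,0,1,0],
    [0,0,0.7,0],
    [0,0,0.4,0],
    [0,0,0,0],
    [0,0,0,0],
  ],
)

```text
time_s: 23.6
tcp_pos: [0.5967, -0.0355, 0.0632]
tool_rot: [180.0, 0.0, 90.0]
ft_force: [-0.5, 0.1, 0.3]
opening: 0.0347
gripper_force: 0.0
```

Run:
```python
from h import *
s=[ctrl.observe()];go(.5981,-.0381,.061,90)
im=ctrl.capture('side');cv2.imwrite('pics/s4.png',cv2.resize(im[170:290,200:360],None,fx=5,fy=5,interpolation=cv2.INTER_CUBIC))
```

```text
t 23.6 twist 0.0 then shift cm [-0.26  0.14  0.22] rot [180.   0.  90.] pos [ 0.5967 -0.0355  0.0632]
```

View pics/s4.png

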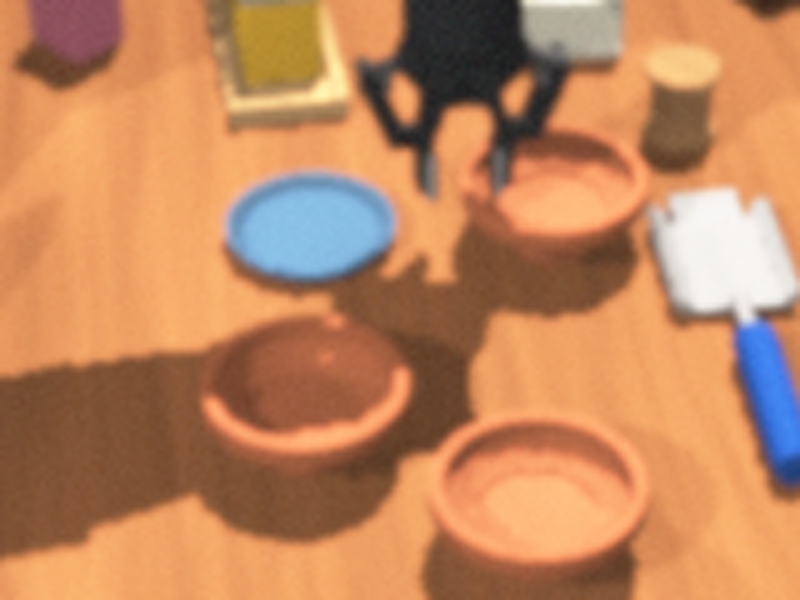

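The fingers straddle the left wall of lid 1, the inner one at crop (500,170) and the outer at (428,180). I'll correct slightly and close.

Request:
apply_moves(
  targets=[
    [-0.2,0.1,0.15,0],
    [0,0,0,0],
    [0,0,0,0],
  ],
)

```text
time_s: 23.95
tcp_pos: [0.5975, -0.0376, 0.0613]
tool_rot: [180.0, 0.0, 90.0]
ft_force: [-0.3, -0.5, -0.6]
opening: 0.0352
gripper_force: 0.0
```

Request:
apply_moves(
  targets=[
    [0,0,0,0],
    [0,0,0,0],
    [0,0,0,0],
    [0,0,0,0],
    [0,0,0,0],
    [0,0,0,0],
  ],
  claw=1,
  squeeze=70,
)

```text
time_s: 24.55
tcp_pos: [0.5981, -0.0372, 0.0623]
tool_rot: [179.9, -0.0, 90.0]
ft_force: [-1.0, 2.8, 7.6]
opening: 0.0069
gripper_force: 68.6
```

Run:
```python
from h import *
s=ctrl.observe();print(s['tcp_pos'].round(4),s['tool_rot'].round(2),s['torque'].round(2),s['opening'])
go(.5006-.056,-.0183,.061+.006,90)
```

```text
[ 0.5981 -0.0372  0.0623] [ 1.7988e+02 -1.0000e-02  9.0020e+01] [ 0.33 -0.15  0.06] 0.006860565236015362
t 24.55 twist 0.02 then shift cm [  1.89 -15.35  -0.47] rot [179.9  -0.   90. ] pos [ 0.5981 -0.0372  0.0623]
```

Request:
apply_moves(
  targets=[
    [0,0,-0.5,0],
    [0,0,-1,0],
    [0,0,-1.5,0],
    [0,0,-1.5,0],
    [0,-1.5,0,0],
    [0.4,-2.5,0,0],
    [0.4,-2.5,0,0],
    [0.4,-2.5,0,0],
    [0.4,-2.5,0,0],
    [0.3,-2.5,0,0],
    [0,-1.35,0,0],
    [0,0,0,0],
  ],
)

```text
time_s: 25.75
tcp_pos: [0.4431, -0.0185, 0.1074]
tool_rot: [180.0, 0.0, 90.0]
ft_force: [0.6, -0.3, -2.9]
opening: 0.0071
gripper_force: 67.5
```

Run:
```python
from h import *
go(.5006-.056,-.0183,.0683,90)
s=ctrl.observe();z=.05+s['tcp_pos'][2]-.0623
im=ctrl.capture('top');r=rim2(im,(.5006,-.0183),z);print(r[0].round(4),np.round(r[1:],4))
im=ctrl.capture('side');cv2.imwrite('pics/s5.png',cv2.resize(im[170:290,200:360],None,fx=5,fy=5,interpolation=cv2.INTER_CUBIC))
```

```text
t 25.75 twist -0.0 then shift cm [0.02 0.15 3.91] rot [180.   0.  90.] pos [ 0.4431 -0.0185  0.1074]
[ 0.4975 -0.0212] [2.5e+01 8.0e-04 1.0e-04 1.0e-03]
```

View pics/s5.png

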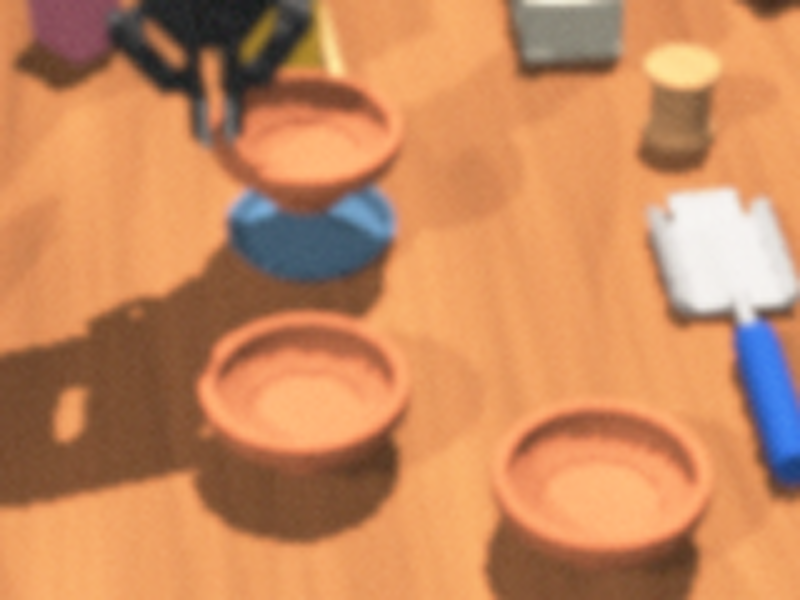

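Lid 1 is held level over the saucer (crop (310,130)). The lid at crop (603,480) has been knocked aside since the last picture, so I'll re-measure it before grasping. Lowering lid 1.

Request:
apply_moves(
  targets=[
    [0.1,0.2,1,0],
    [0,0,1,0],
    [0,0,0.8,0],
    [0,0,0.5,0],
    [0,0,0.3,0],
    [0,0,0,0],
    [0,0,0.2,0],
    [0,0,0,0],
  ],
)

```text
time_s: 26.65
tcp_pos: [0.4463, -0.0175, 0.0687]
tool_rot: [179.9, 0.0, 90.0]
ft_force: [-3.4, 1.1, 6.0]
opening: 0.007
gripper_force: 71.4
```

Run:
```python
from h import *
go(.5006-.056,-.0183,.0683,90);print(ctrl.observe()['ft_force'])
```

```text
t 26.65 twist 0.01 then shift cm [-0.08 -0.17  0.04] rot [179.9   0.   90. ] pos [ 0.4463 -0.0175  0.0687]
[-3.39567886  1.10274864  6.01662138]
```

Request:
apply_moves(
  targets=[
    [0,0,0,0],
    [0,0,0,0],
    [0,0,0,0],
    [0,0,0,0],
    [0,0,-1,0],
    [0,0,-2,0],
    [0,0,-2.5,0],
    [0,0,-2.5,0],
    [-3,-1,-2,0],
    [-3,-1,0,0],
    [-3,-1,0,0],
    [-3,-1,0,0],
  ],
  claw=0.18,
)

```text
time_s: 27.85
tcp_pos: [0.4055, -0.1386, 0.1692]
tool_rot: [179.9, 0.0, 90.0]
ft_force: [0.9, 0.3, -0.4]
opening: 0.0352
gripper_force: 0.0
```

Request:
apply_moves(
  targets=[
    [-3,-1,0,0],
    [-3,-1,0,0],
    [0,0,0,0],
  ],
)

```text
time_s: 28.15
tcp_pos: [0.3851, -0.1999, 0.169]
tool_rot: [180.0, 0.0, 89.8]
ft_force: [-0.2, 0.3, 0.4]
opening: 0.0351
gripper_force: 0.0
```

Run:
```python
from h import *
im=ctrl.capture('top');cv2.imwrite('pics/top6.png',im)
for g,z in [((.501,-.018),.056),((.60,-.316),.05),((.63,-.316),.05),((.63,-.35),.05),((.4806,-.2137),.05)]:
    r=rim2(im,g,z);print(g,r[0].round(4),np.round(r[1:],4))
print(ctrl.observe()['tcp_pos'])
```

```text
(0.501, -0.018) [ 0.5009 -0.0198] [ 5.6e+01  2.0e-04 -2.0e-04  2.0e-04]
(0.6, -0.316) [ 0.6151 -0.3163] [4.5e+01 1.7e-03 5.0e-04 1.0e-04]
(0.63, -0.316) [ 0.6358 -0.3108] [ 6.5e+01  6.0e-04 -5.0e-04 -2.0e-04]
(0.63, -0.35) [ 0.6178 -0.3323] [ 1.7e+01  1.1e-03  1.6e-03 -1.0e-04]
(0.4806, -0.2137) [ 0.4806 -0.2136] [ 5.7e+01  6.0e-04 -6.0e-04 -2.0e-04]
[ 0.38552832 -0.19857523  0.16887644]
```

View pics/top6.png

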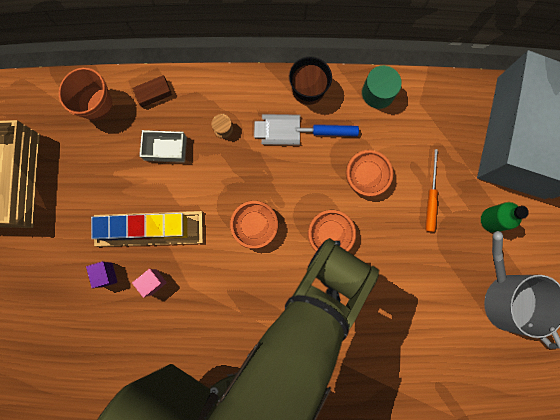

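Lid 1 sits on the saucer within 1.5 mm of centre (254,225). The other lids are at (370,175), the knocked one, and (332,233). Next is lid 3.

Request:
apply_moves(
  targets=[
    [-0.7,2,0,0],
    [-0.7,1.95,0,0],
    [0,0,2,0],
    [0,0,2.5,0],
    [0,0,2,0],
    [0,0,1.5,0],
    [0,0,1,0],
    [0,0,0,0],
    [0,0,0,0],
  ],
)

```text
time_s: 29.1
tcp_pos: [0.4258, -0.2113, 0.0789]
tool_rot: [180.0, 0.0, 90.0]
ft_force: [0.4, -0.6, 0.0]
opening: 0.0353
gripper_force: 0.0
```

Run:
```python
from h import *
go(.4246,-.2136,.061,90)
```

```text
t 29.1 twist 0.03 then shift cm [-0.23 -0.12  1.79] rot [180.   0.  90.] pos [ 0.4258 -0.2113  0.0789]
```

Request:
apply_moves(
  targets=[
    [-0.2,-0.1,0.8,0],
    [0,0,0.6,0],
    [0,0,0.35,0],
    [0,0,0,0],
    [0,0,0,0],
  ],
)

```text
time_s: 29.6
tcp_pos: [0.4245, -0.2136, 0.0608]
tool_rot: [-180.0, -0.0, 90.0]
ft_force: [-0.6, -0.6, 0.1]
opening: 0.0351
gripper_force: 0.0
```

Request:
apply_moves(
  targets=[
    [0,0,0,0],
    [0,0,0,0],
    [0,0,0,0],
    [0,0,0,0],
    [0,0,0,0],
    [0,0,0,0],
  ],
  claw=1,
)

```text
time_s: 30.2
tcp_pos: [0.425, -0.2142, 0.0621]
tool_rot: [179.9, 0.1, 90.0]
ft_force: [-6.9, -1.3, 15.0]
opening: 0.0057
gripper_force: 73.8
```

Request:
apply_moves(
  targets=[
    [0,0,-0.5,0],
    [0,0,-1,0],
    [0,0,-1.5,0],
    [0,0,-2,0],
    [0,0,-2,0],
    [0,0,0,0],
    [0,0,0,0],
  ],
)

```text
time_s: 30.9
tcp_pos: [0.4242, -0.2133, 0.1304]
tool_rot: [-180.0, -0.0, 90.0]
ft_force: [0.1, -0.0, -3.4]
opening: 0.0062
gripper_force: 73.8
```

Run:
```python
from h import *
# lid centre relative to TCP, aim at lid 1's centre
go(.5009-.056,-.0195,.125,90)
```

```text
t 30.9 twist 0.01 then shift cm [19.38  2.07  0.54] rot [-180.   -0.   90.] pos [ 0.4242 -0.2133  0.1304]
```

Request:
apply_moves(
  targets=[
    [1,0,-1.5,0],
    [2,0.2,-0.5,0],
    [2.5,0.3,0,0],
    [2.5,0.3,0,0],
    [2.5,0.3,0,0],
    [2.5,0.3,0,0],
    [2.5,0.3,0,0],
    [2,0.2,0,0],
    [1.4,0.15,0,0],
    [0.5,0,0,0],
    [0,0,0,0],
    [0,0,0,0],
  ],
)

```text
time_s: 32.1
tcp_pos: [0.4447, -0.02, 0.1503]
tool_rot: [-179.9, 0.0, 90.0]
ft_force: [-0.5, 0.9, -3.4]
opening: 0.0058
gripper_force: 73.8
```

Run:
```python
from h import *
go(.5009-.056,-.0197,.061+.031,90)
s=ctrl.observe();z=.05+s['tcp_pos'][2]-.0611
im=ctrl.capture('top')
for g in [(.5,-.02),(.504,-.017)]:
  r=rim2(im,g,z);print(r[0].round(4),np.round(r[1:],4))
im=ctrl.capture('side');cv2.imwrite('pics/s7.png',cv2.resize(im[150:270,200:360],None,fx=5,fy=5,interpolation=cv2.INTER_CUBIC))
```

```text
t 32.1 twist -0.01 then shift cm [0.03 0.02 5.83] rot [-179.9    0.    90. ] pos [ 0.4447 -0.02    0.1503]
[ 0.4977 -0.0199] [ 2.8e+01  6.0e-04 -2.0e-04 -6.0e-04]
[ 0.4976 -0.0198] [ 2.9e+01  6.0e-04 -2.0e-04 -4.0e-04]
```

View pics/s7.png

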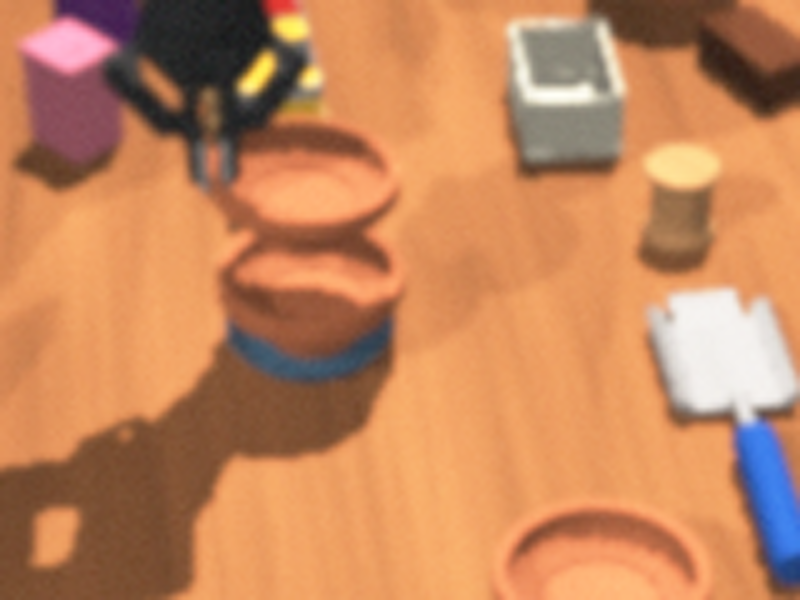

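Lid 3 is held level above lid 1 (crop (310,180)). I'll correct +2.5 mm in x and lower it.

Request:
apply_moves(
  targets=[
    [0,0.25,1,0],
    [0,0,1.5,0],
    [0,0,1,0],
    [0,0,0.7,0],
    [0,0,0.5,0],
    [0,0,0.4,0],
    [0,0,0.3,0],
    [0,0,0,0],
    [0,0,0,0],
  ],
)

```text
time_s: 33.1
tcp_pos: [0.4476, -0.0195, 0.0972]
tool_rot: [180.0, 0.0, 90.0]
ft_force: [-2.8, 0.3, 1.5]
opening: 0.0059
gripper_force: 74.9
```

Request:
apply_moves(
  targets=[
    [0,0,0.3,0],
    [0,0,0.1,0],
    [0,0,0,0],
    [0,0,0,0],
  ],
)

```text
time_s: 33.5
tcp_pos: [0.4479, -0.0196, 0.0937]
tool_rot: [179.9, 0.0, 90.0]
ft_force: [-7.1, 0.3, 13.3]
opening: 0.0062
gripper_force: 78.8
```

Request:
apply_moves(
  targets=[
    [0,0,0,0],
    [0,0,0,0],
    [0,0,0,0],
    [0,0,0,0],
    [0,0,-1,0],
    [0,0,-2,0],
    [0,0,-2.5,0],
    [0,0,-2,0],
    [-3,0,-1,0],
    [-3,0,0,0],
    [-3,0,0,0],
    [-3,0,0,0],
  ],
  claw=0.18,
)

```text
time_s: 34.7
tcp_pos: [0.4474, -0.1407, 0.1787]
tool_rot: [180.0, 0.0, 90.0]
ft_force: [0.8, 0.1, -0.1]
opening: 0.035
gripper_force: 0.0
```

Request:
apply_moves(
  targets=[
    [-3,0,0,0],
    [-3,0,0,0],
    [0,0,0,0],
  ],
)

```text
time_s: 35.0
tcp_pos: [0.4473, -0.2021, 0.1785]
tool_rot: [180.0, 0.0, 89.8]
ft_force: [0.0, 0.6, 0.3]
opening: 0.0354
gripper_force: 0.0
```

Run:
```python
from h import *
im=ctrl.capture('top')
for g,z in [((.501,-.02),.081),((.501,-.015),.081),((.6358,-.3108),.05)]:
    r=rim2(im,g,z);print(g,r[0].round(4),np.round(r[1:],4))
a=cv2.resize(im[195:260,220:290],None,fx=5,fy=5,interpolation=cv2.INTER_CUBIC)
b=cv2.resize(ctrl.capture('side')[185:250,230:300],None,fx=5,fy=5,interpolation=cv2.INTER_CUBIC)
cv2.imwrite('pics/p8.png',np.hstack([a,b]))
go(.6358-.056,-.3108,.061,90)
```

```text
(0.501, -0.02) [ 0.5023 -0.019 ] [ 6.3e+01  3.0e-04 -2.0e-04 -1.0e-04]
(0.501, -0.015) [ 0.5023 -0.0189] [ 6.4e+01  2.0e-04 -2.0e-04  2.0e-04]
(0.6358, -0.3108) [ 0.6358 -0.311 ] [ 6.5e+01  5.0e-04 -2.0e-04 -2.0e-04]
t 35.1 twist -0.06 then shift cm [-11.11  13.25  11.71] rot [180.   -0.   89.9] pos [ 0.4473 -0.1997  0.1781]
```

View pics/p8.png

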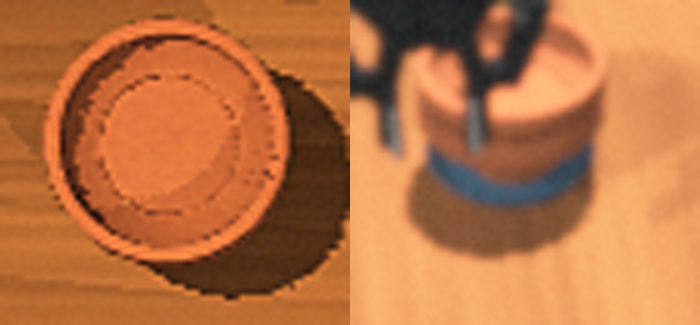

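Lid 3 is nested on lid 1, level and within about 1.6 mm. Next is the knocked lid at (.636,-.311).

Request:
apply_moves(
  targets=[
    [-2,2.4,0,0],
    [-2.2,2.7,0,0],
    [-2.2,2.7,0,0],
    [-2.2,2.7,0,0],
    [-2.3,2.7,0,0],
    [0,0,0,0],
    [0,0,2.5,0],
    [0,0,2.5,0],
    [0,0,2.5,0],
    [0,0,1.5,0],
    [0,0,0.8,0],
    [0,0,0,0],
  ],
)

```text
time_s: 36.3
tcp_pos: [0.5794, -0.3079, 0.0795]
tool_rot: [-180.0, -0.0, 90.0]
ft_force: [-0.4, -0.4, 0.6]
opening: 0.0352
gripper_force: 0.0
```

Run:
```python
from h import *
go(.5810,-.311,.061,90)
```

```text
t 36.3 twist 0.03 then shift cm [-0.31  0.16  1.85] rot [-180.   -0.   90.] pos [ 0.5794 -0.3079  0.0795]
```

Request:
apply_moves(
  targets=[
    [-0.25,0.1,0.8,0],
    [0,0,0.6,0],
    [0,0,0.35,0],
    [0,0,0,0],
    [0,0,0,0],
  ],
)

```text
time_s: 36.8
tcp_pos: [0.5805, -0.311, 0.0625]
tool_rot: [180.0, 0.0, 90.0]
ft_force: [-0.1, -0.1, -0.0]
opening: 0.0351
gripper_force: 0.0
```

Request:
apply_moves(
  targets=[
    [0,0,0,0],
    [0,0,0,0],
    [0,0,0,0],
    [0,0,0,0],
    [0,0,0,0],
    [0,0,0,0],
  ],
  claw=1,
)

```text
time_s: 37.4
tcp_pos: [0.5809, -0.3116, 0.0632]
tool_rot: [179.9, 0.1, 90.0]
ft_force: [0.3, -2.8, 6.4]
opening: 0.0059
gripper_force: 77.8
```

Request:
apply_moves(
  targets=[
    [0,0,-0.5,0],
    [0,0,-1.5,0],
    [0,0,-2,0],
    [0,0,-2.5,0],
    [0,0,-2.5,0],
    [0,0,-2,0],
    [0,0,0,0],
    [0,0,0,0],
  ],
)

```text
time_s: 38.2
tcp_pos: [0.5802, -0.3108, 0.1719]
tool_rot: [-180.0, -0.0, 90.0]
ft_force: [0.8, -0.5, -3.5]
opening: 0.0057
gripper_force: 73.0
```

Run:
```python
from h import *
go(.447,-.0192,.172,90)
```

```text
t 38.2 twist 0.01 then shift cm [ 2.916e+01 -1.332e+01 -1.000e-02] rot [-180.   -0.   90.] pos [ 0.5802 -0.3108  0.1719]
```

Request:
apply_moves(
  targets=[
    [1.2,-0.5,0,0],
    [2.5,-1.15,0,0],
    [3,-1.4,0,0],
    [3,-1.4,0,0],
    [3,-1.4,0,0],
    [3,-1.4,0,0],
    [3,-1.4,0,0],
    [3,-1.4,0,0],
    [3,-1.4,0,0],
    [2.5,-1.1,0,0],
    [1.5,-0.6,0,0],
    [0,0,0,0],
  ],
)

```text
time_s: 39.4
tcp_pos: [0.4477, -0.0225, 0.1712]
tool_rot: [-179.9, -0.0, 90.1]
ft_force: [-0.0, 0.6, -1.8]
opening: 0.0062
gripper_force: 73.1
```

Run:
```python
from h import *
go(.447,-.0192,.0625+.056,90)
s=ctrl.observe();z=.05+s['tcp_pos'][2]-.0625
im=ctrl.capture('top')
for g in [(.5,-.02),(.504,-.023)]:
  r=rim2(im,g,z);print(r[0].round(4),np.round(r[1:],4))
go(.447,-.0192,.0625+.056,90)
```

```text
t 39.4 twist 0.12 then shift cm [ 0.33 -0.07  5.27] rot [-179.9   -0.    90.1] pos [ 0.4477 -0.0225  0.1712]
[ 0.501  -0.0215] [ 4.1e+01  9.0e-04 -2.0e-04 -6.0e-04]
[ 0.5011 -0.0218] [ 3.4e+01  6.0e-04 -2.0e-04 -5.0e-04]
t 39.45 twist 0.09 then shift cm [ 0.42 -0.13  5.29] rot [-179.9   -0.    90.1] pos [ 0.4483 -0.0234  0.1714]
```

Request:
apply_moves(
  targets=[
    [0.25,-0.05,1,0],
    [0,0,1.2,0],
    [0,0,0.8,0],
    [0,0,0.6,0],
    [0,0,0.5,0],
    [0,0,0.4,0],
    [0,0,0.2,0],
    [0,0,0,0],
    [0,0,0,0],
  ],
)

```text
time_s: 40.35
tcp_pos: [0.4486, -0.0215, 0.1255]
tool_rot: [180.0, 0.0, 90.0]
ft_force: [0.8, 0.7, -3.2]
opening: 0.0059
gripper_force: 73.1
```

Run:
```python
from h import *
go(.447,-.0192,.0625+.056,90)
```

```text
t 40.35 twist 0.01 then shift cm [ 0.23 -0.16  0.7 ] rot [180.   0.  90.] pos [ 0.4486 -0.0215  0.1255]
```

Request:
apply_moves(
  targets=[
    [0.15,-0.1,0.2,0],
    [0,0,0.2,0],
    [0,0,0.15,0],
    [0,0,0,0],
    [0,0,0,0],
  ],
)

```text
time_s: 40.85
tcp_pos: [0.4475, -0.02, 0.12]
tool_rot: [180.0, 0.0, 90.0]
ft_force: [-2.0, 0.2, 2.0]
opening: 0.0058
gripper_force: 75.0
```

Request:
apply_moves(
  targets=[
    [0,0,0.15,0],
    [0,0,0,0],
    [0,0,0,0],
  ],
)

```text
time_s: 41.15
tcp_pos: [0.4476, -0.02, 0.1191]
tool_rot: [180.0, 0.0, 90.0]
ft_force: [-7.6, 1.2, 15.1]
opening: 0.0059
gripper_force: 77.7
```

Contact is at the expected height. I'll release and back off.

Request:
apply_moves(
  targets=[
    [0,0,0,0],
    [0,0,0,0],
    [0,0,0,0],
    [0,0,0,0],
    [0,0,-1,0],
    [0,0,-2,0],
    [0,0,-2.5,0],
    [0,0,-2,0],
    [-3,-1,0,0],
    [-3,-1,0,0],
    [-3,-1,0,0],
    [-3,-1,0,0],
  ],
  claw=0.18,
)

```text
time_s: 42.35
tcp_pos: [0.407, -0.1411, 0.1941]
tool_rot: [180.0, 0.0, 90.0]
ft_force: [0.1, -0.6, 0.7]
opening: 0.0352
gripper_force: 0.0
```

Request:
apply_moves(
  targets=[
    [-3,-0.3,0,0],
    [-3,0,0,0],
    [-3,0,0,0],
    [-3,0,0,0],
    [-3,0,0,0],
    [0,0,0,0],
  ],
)

```text
time_s: 42.95
tcp_pos: [0.4042, -0.2926, 0.1939]
tool_rot: [180.0, 0.0, 89.9]
ft_force: [0.2, 0.5, 0.1]
opening: 0.0352
gripper_force: 0.0
```

Run:
```python
from h import *
im=ctrl.capture('top')
for g,z in [((.501,-.02),.106),((.503,-.015),.106)]:
    r=rim2(im,g,z);print(g,r[0].round(4),np.round(r[1:],4))
for c in ('blue','yellow','red'):
    n,l,st,ce=cv2.connectedComponentsWithStats(mask(im,c))
    for i in range(1,n):
        if st[i,4]>150: print(c,ray('top',ce[i],.086)[0].round(4))
b=cv2.resize(ctrl.capture('side')[110:270,200:400],None,fx=2.8,fy=2.8,interpolation=cv2.INTER_CUBIC)
a=cv2.resize(im[195:260,225:285],(240,260),interpolation=cv2.INTER_CUBIC);o=np.zeros((len(b),800,3),np.uint8);o[:,:560]=b;o[:260,560:]=a
cv2.imwrite('pics/p9.png',o)
```

```text
(0.501, -0.02) [ 0.5021 -0.0192] [ 5.5e+01  5.0e-04 -1.0e-04  2.0e-04]
(0.503, -0.015) [ 0.5021 -0.0191] [ 5.5e+01  5.0e-04 -1.0e-04  1.0e-04]
blue [ 0.736  -0.2217  0.086 ]
blue [0.4886 0.3613 0.086 ]
blue [0.4908 0.3151 0.086 ]
yellow [0.494  0.2232 0.086 ]
yellow [0.4964 0.1772 0.086 ]
red [0.4933 0.2693 0.086 ]
```

View pics/p9.png

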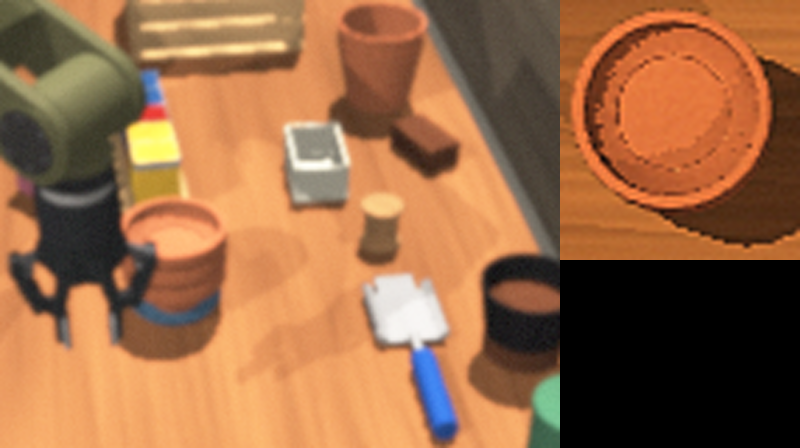

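The pile of three is straight and level, with lid centres (.5009,-.0198), (.5023,-.0189) and (.5021,-.0192) over the saucer at (.5006,-.0183). The row has not moved, so I'm handing in.

```bash
python3 -c "
from bench import ctrl
print(ctrl.finish_job())"
```

```text
the job is handed in; nothing more can be done
None
```

The job is handed in after about 43 s of robot time: the red tin stands between the blue and yellow tins in the closed-up row, and the three lids that were there are stacked upside down on the saucer, centred to about 2 mm.

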